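# Trace the wavy template edge

### The arm

A 7-joint arm with a two-finger parallel gripper is mounted at the origin on the work surface. World frame = base frame: x ahead of the robot, y to its left, z up, the work surface at z = 0. Lengths are in m, angles in rad, forces in N, time in s.
With the tool pointing down it reaches from about 0.4 to 0.75 m from the base axis. Payload 19.5 kg.
Tool frame: the origin (TCP) lies at the very end of the fingers, on their centre line; the grasp point (between the pads) lies 19 mm behind it (tcp_to_grasp is the z of the grasp point in the tool frame, in m); z points along the fingers, y is the line along which they close (so a half turn about z gives the same grasp; the last joint's range is limited). The gripper opens to 85 mm and grips with 20 to 120 N. Pads are 22 mm wide; open, the fingers measure 114 mm over their backs; the gripper's body (76 mm by 85 mm) begins 54 mm behind the grasp point. The pads swing forward as they close: fully open they stand 13 mm farther back than shut.
Start: joints at [1.169, 0.707, -0.028, 1.485, 0.022, 0.951, -0.075], TCP at [0.202, -0.538, 0.231] pointing down, gripper open.
Joint ranges: [-2.71, 2.71], [-0.32, 2.16], [-1.57, 1.52], [0, 2.45], [-1.46, 4.6], [0, 2.02], [-2.83, 2.83]. Speed limits (rad/s): [1.89, 1.89, 2.57, 2.57, 3.01, 3.01, 3.01].

### API

Orientations are given as a unit quaternion [w, x, y, z].
In Python, from cell import movep, movel, move_joints, grip, dwell, ik, get_state, snapshot, calibration, PlanningError, job_done, tcp_to_grasp gives the robot as it stands. The module is installed in compiled form; this text tells all that it offers. Calls block until the motion is done:
- movep(position, orientation): joint-space move of the TCP to a pose.
- movel(position, rot=None, max_speed=0.15): straight line of the TCP; rot=None keeps the orientation; max_speed is the mean speed in m/s.
- move_joints(angles): joint-space move.
- grip(opening, squeeze=None): opening from 0.0 (shut) to 1.0 (fully open); squeeze is the grip in N (None keeps the last); returns when the fingers have stopped.
- dwell(seconds).
- ik(position, orientation): joint angles nearest the present ones, or None.
- get_state(): the state.
- snapshot(name): name is "scene" or "top"; returns the picture (384x512x3 uint8, red, green, blue); there is no depth.
- calibration(name): a dict with "fx", "fy", "cx", "cy" (pixels), "rvec" (rotation vector, rad) and "tvec" (3), from world to camera coordinates, as OpenCV has them. Camera axes: x right, y down, z forward; pixel columns grow to the right and rows downward; lengths in m; the calibration is good to about 2 mm. A picture is of the moment at which its call begins. calibration takes no time and is no camera call.
A pose or a line that the arm cannot do raises PlanningError and nothing moves.
- job_done(): hands the job in; it is judged then, once.
The state is a dict: "clock": time; "joint_pos": joint angles; "joint_velocities": joint speeds; "tau": joint torques, N m; "ee_pos": TCP position; "tcp_rot": TCP orientation; "ft_force": force on the tool from outside, world axes, zero at the start; "torque": the same for the moment, N m; "finger_gap": opening from 0.0 (shut) to 1.0 (fully open); "finger_force": force on a finger pad.
Only numpy, scipy, OpenCV 4.12 (cv2) and the standard library are available. Lean on these libraries where they do the work, as an engineer would, in place of code of your own. Each camera call takes 0.05 s, during which the arm holds its last target. There are 200 camera calls.

### The job

Take the rubber-necked tracer by its handle, set its steel foot low against the wavy edge of the plywood template at the end with the hanging hole, and run it along the whole wavy edge to the other end, keeping the foot pressed against the edge around the curves. Leave the tracer standing upright on the wooden panel at that far end, beside the edge, and do not knock over or shift the turned spindle.

Things in the scene. Friction and masses are not known exactly. Their poses are not given: they have to be found in the camera images.
- tracer: Loose marking tool, 88 mm tall, 250 g, standing upright on the panel: round light-wood handle, short black rubber neck, steel foot. Origin: centre of its underside, fixed to the handle; z up. Handle 28 mm in diameter from 30 to 66 mm above the origin (grip here from above), 32 mm at 76 mm. An all-wood spindle and a white bottle, also standing there, are not it.
- tracer_foot (a point): Centre of the underside of the tracer's foot, a steel disc 36 mm in diameter, 15 mm high; at the tracer's origin when the neck is relaxed. The rubber neck (15 to 30 mm up) lets the foot shift up to 12 mm sideways either way against the handle, as a spring of about 0.25 N per mm; it does not give vertically.
- template: Fixed plywood, 18 mm thick, on the panel (panel top at z = 18 mm). Origin on its underside; 210 mm along y. Back edge straight at x = -45; front edge (+x, away from the robot) wavy: x = 30 + 16 sin(2 pi y/200), mm, upright. Dark hanging hole, 24 mm wide, at (-18, +80): trace from this +y end to the -y end. Another template, straight-edged with the same hole, is not used.
- spindle: Bystander: a loose turned wooden spindle, all light wood, 92 mm tall, 38 mm base, standing upright on the panel. Origin: centre of its underside.

How it is judged:
By the outcome, as a careful person would: the job done as asked, in the order asked, and still so for the second after the job is handed in, with the robot touching nothing.
It also fails if it takes over 58 s, if anything falls off the work surface, if the arm or the gripper's body presses on something with over 40 N, if the wrist force passes 120 N, or if a joint passes its speed limit or range.

## Working session

There is one attempt and no reset: what is moved stays moved. The work goes in short steps, each a Python script; the robot and the scene stay as the last script left them, time stands still between calls to the robot, and variables do not carry over. Pictures are saved under pics/ and viewed, at most 10 in all, crops included, and the job is handed in when it is done.

```bash
mkdir -p pics
python3 - <<'E'
from cell import *
import cv2
for n in("scene","top"):
    im=snapshot(n); cv2.imwrite(f"pics/{n}0.png",im[:,:,::-1]); c=calibration(n); print(n,c)
s=get_state(); print(s["clock"],s["ee_pos"],s["tcp_rot"],s["ft_force"],tcp_to_grasp)
E
```

```text
scene {'fx': 368.6441341824925, 'fy': 368.6441341824925, 'cx': 245.92693219103953, 'cy': 191.30242671488816, 'rvec': array([ 1.18576712,  2.41485569, -0.90979371]), 'tvec': array([ 0.34563448, -0.31562392,  1.00967349])}
top {'fx': 404.56844550818323, 'fy': 404.56844550818323, 'cx': 254.75675035404964, 'cy': 185.92943367882748, 'rvec': array([ 2.13147773, -2.18873792,  0.10806819]), 'tvec': array([0.02111534, 0.57730808, 0.79096647])}
0.1 [ 0.20236559 -0.5379745   0.23090123] [-4.55100323e-04  9.83860974e-01  1.78933971e-01 -1.02539072e-04] [ 0.47340659 -1.0848237  -0.96207216] -0.0187
```

View pics/scene0.png

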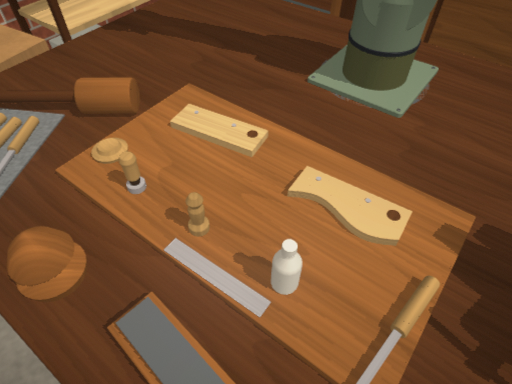

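View pics/top0.png

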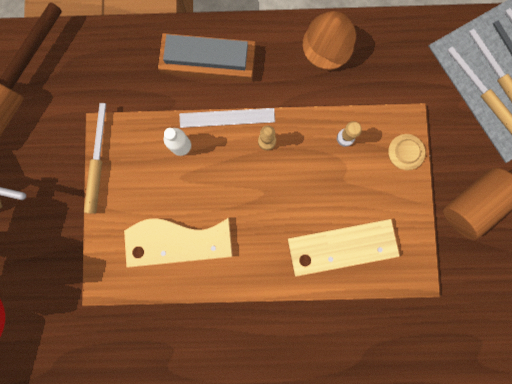

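The tracer, with its grey foot, is at about (136,172) in the scene view and (349,134) in the top view. The spindle is at (197,213) and (267,138). The wavy template is at (350,205) and (178,243), with its hole at (138,252) in the top view. The other template and the bottle are clear of the route.

```bash
cat > h.py <<'E'
from cell import *
import numpy as np, cv2
def ray(n,uv):
    c=calibration(n); R,_=cv2.Rodrigues(c["rvec"]); d=R.T@np.array([(uv[0]-c["cx"])/c["fx"],(uv[1]-c["cy"])/c["fy"],1]); return -R.T@c["tvec"],d
def onz(n,uv,z):
    o,d=ray(n,uv); return o+d*(z-o[2])/d[2]
def proj(n,p):
    c=calibration(n); K=np.array([[c["fx"],0,c["cx"]],[0,c["fy"],c["cy"]],[0,0,1]]); return cv2.projectPoints(np.array(p,float).reshape(-1,3),c["rvec"],c["tvec"],K,None)[0][:,0]
def blob(mask,x0,y0,x1,y1):
    m=np.zeros_like(mask); m[y0:y1,x0:x1]=mask[y0:y1,x0:x1]
    n,l,s,c=cv2.connectedComponentsWithStats(m); i=1+np.argmax(s[1:,4]); return (l==i).astype(np.uint8),s[i],c[i]
E
python3 - <<'E'
from h import *
t=cv2.imread("pics/top0.png"); s=cv2.imread("pics/scene0.png")
H=cv2.cvtColor(t,cv2.COLOR_BGR2HSV); S=cv2.cvtColor(s,cv2.COLOR_BGR2HSV)
for p in [(180,240),(180,225),(138,252),(180,200),(355,129),(346,138),(343,142)]: print("top",p,H[p[1],p[0]])
for p in [(136,185),(128,158),(129,170),(134,180),(110,180)]: print("sc",p,S[p[1],p[0]])
big=cv2.hconcat([cv2.resize(t[105:165,320:380],(400,400),interpolation=0),cv2.resize(s[140:200,105:165],(400,400),interpolation=0)])
cv2.imwrite("pics/crop1.png",big)
m=((H[:,:,2]>190)&(H[:,:,1]<160)).astype(np.uint8)*1
b,st,c=blob(m,110,205,245,280); print("templ",st,c)
cv2.imwrite("pics/m1.png",cv2.resize(b[200:280,105:250]*255,(725,400),interpolation=0))
E
```

```text
top (180, 240) [ 23  93 246]
top (180, 225) [ 15 130 183]
top (138, 252) [ 11 169 115]
top (180, 200) [ 13 174 186]
top (355, 129) [ 18 127 228]
top (346, 138) [ 17 136 157]
top (343, 142) [168   6 216]
sc (136, 185) [ 14  32 121]
sc (128, 158) [ 17 140 211]
sc (129, 170) [ 17 140 153]
sc (134, 180) [ 17 140 142]
sc (110, 180) [ 13 174 132]
templ [ 124  218  108   50 4043] [175.03833787 242.55107593]
```

View pics/crop1.png

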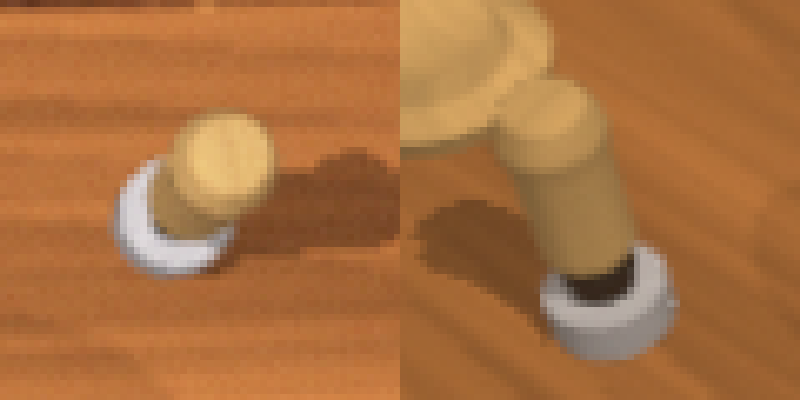

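View pics/m1.png

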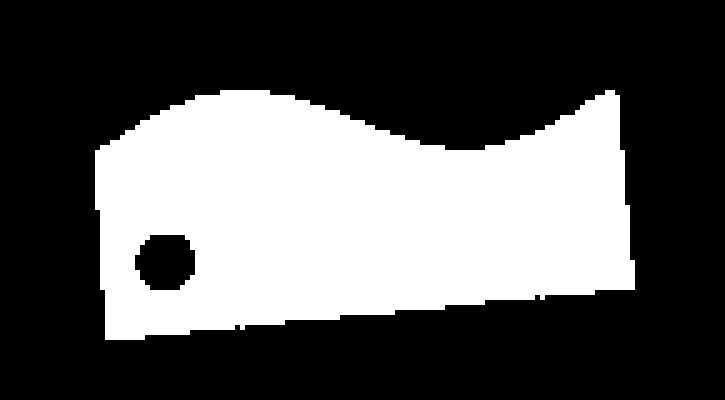

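The mask outlines the template cleanly. The crop shows the tracer's handle top and its grey foot.

```bash
cat > meas.py <<'E'
from h import *
t=cv2.imread("pics/top0.png"); s=cv2.imread("pics/scene0.png")
H=cv2.cvtColor(t,cv2.COLOR_BGR2HSV); S=cv2.cvtColor(s,cv2.COLOR_BGR2HSV)
print("cams",ray("top",(0,0))[0],ray("scene",(0,0))[0])
m=((H[:,:,2]>190)&(H[:,:,1]<160)).astype(np.uint8)
b,_,_=blob(m,110,205,245,280)
cs,hi=cv2.findContours(b,cv2.RETR_CCOMP,cv2.CHAIN_APPROX_NONE)
W=lambda pts:np.array([onz("top",p,.036)[:2] for p in pts])
hole=[c for c,h in zip(cs,hi[0]) if h[3]>=0]; hole=max(hole,key=cv2.contourArea)
hm=np.zeros_like(b); cv2.drawContours(hm,[hole],-1,1,-1); hm[b>0]=0
hp=W([np.argwhere(hm).mean(0)[::-1]])[0]
print("hole",hp,"diam mm",2*np.sqrt(hm.sum()/np.pi))
out=max(cs,key=cv2.contourArea)[:,0]; P=W(out)
# back edge: lowest mask row per column
cols=np.arange(132,227); back=W([(u,np.flatnonzero(b[:,u]).max()+.5) for u in cols])
vx,vy,x0,y0=cv2.fitLine(back.astype(np.float32),cv2.DIST_HUBER,0,1e-4,1e-4).ravel()
ey=np.array([vx,vy])*np.sign(vy); ex=np.array([ey[1],-ey[0]])
yaw=np.arctan2(ex[1],ex[0])
xb=ex@[x0,y0]
O1=hp-(-.018*ex+.080*ey)
print("yaw deg",np.degrees(yaw),"O from hole",O1,"hole to back mm (27)",1e3*(ex@hp-xb))
q=np.c_[(P-O1)@ex,(P-O1)@ey]*1e3
print("y extents (+-105)",q[:,1].min(),q[:,1].max(),"x",q[:,0].min(),q[:,0].max())
fr=np.array([(u,np.flatnonzero(b[:,u]).min()-.5) for u in range(128,228)]); F=W(fr)
qf=np.c_[(F-O1)@ex,(F-O1)@ey]*1e3
r=qf[:,0]-(30+16*np.sin(2*np.pi*qf[:,1]/200))
print("wave resid",r[::9].round(1),r.mean(),r.std())
bq=((back-O1)@ex)*1e3; print("back resid (-45)",bq.mean(),bq.std())
# tracer
g=((H[:,:,1]<60)&(H[:,:,2]>110)).astype(np.uint8); g,_,_=blob(g,330,118,366,150)
(c,rad)=cv2.minEnclosingCircle(np.argwhere(g)[:,::-1].astype(np.float32)); print("foot top",c,rad,onz("top",c,.030))
w=((H[:,:,1]<150)&(H[:,:,2]>200)&(H[:,:,0]>10)).astype(np.uint8); w,_,wc=blob(w,335,115,370,145)
(c,rad)=cv2.minEnclosingCircle(np.argwhere(w)[:,::-1].astype(np.float32)); print("top",wc,c,rad,onz("top",c,.100))
g=((S[:,:,1]<70)&(S[:,:,2]>90)).astype(np.uint8); g,st,c=blob(g,120,170,150,200); hull=cv2.convexHull(np.argwhere(g)[:,::-1].astype(np.int32)); M=cv2.moments(hull); c=(M['m10']/M['m00'],M['m01']/M['m00']); print("foot scene",st,c,onz("scene",c,.0255))
E
python3 meas.py
```

```text
cams [ 0.48742597 -0.00106982  0.84957237] [0.92032802 0.28437553 0.55735905]
hole [0.45120676 0.24258395] diam mm 11.726460285670077
yaw deg 4.1858516 O from hole [0.4749981  0.16411121] hole to back mm (27) 28.55545536856613
y extents (+-105) -105.3551319760391 105.88281787304112 x -46.64039028019339 47.065906766974194
wave resid [ 0.3  2.   1.3  1.6  0.5  0.6  1.5  0.6 -0.1  2.2  1.7  0.7] 1.172057858399981 0.7309005529508855
back resid (-45) -46.55545811529786 0.6013943590897687
foot top (345.5, 137.22727966308594) 8.94090461730957 [ 0.67370193 -0.18368551  0.03      ]
top [353.2556391  128.12030075] (352.9893493652344, 128.34042358398438) 7.018989562988281 [ 0.67448284 -0.18305224  0.1       ]
foot scene [126 177  20  17 192] (136.08369408369407, 185.15873015873015) [ 0.67537354 -0.18329846  0.0255    ]
```

```bash
cat >> h.py <<'E'
from scipy.spatial.transform import Rotation as Ro
YAW=np.radians(4.19); O=np.array([.475,.164]); EX=np.array([np.cos(YAW),np.sin(YAW)]); EY=np.array([-EX[1],EX[0]])
TR=np.array([.6743,-.1832]); ZG=.018+.050-.0187   # TCP z while tracer stands on panel
def quat(a):
    y=np.array([np.cos(a),np.sin(a),0]); z=np.array([0,0,-1.]); q=Ro.from_matrix(np.c_[np.cross(y,z),y,z]).as_quat(); return q[[3,0,1,2]]
def path(ycs):  # template-frame contact points and outward normals
    x=30+16*np.sin(2*np.pi*ycs/200); s=16*2*np.pi/200*np.cos(2*np.pi*ycs/200)
    n=np.c_[np.ones_like(s),-s]; return np.c_[x,ycs],n/np.linalg.norm(n,axis=1)[:,None]
def world(p): return O+np.atleast_2d(p)[:,:1]*1e-3*EX+np.atleast_2d(p)[:,1:]*1e-3*EY
E
python3 - <<'E'
from h import *
for a in (YAW,YAW+np.pi):
    for p in [(*TR,.2),(*TR,ZG),(*world([55,113])[0],.2),(*world([40,113])[0],ZG),(*world([45,-105])[0],ZG)]:
        j=ik(p,quat(a)); print(None if j is None else np.round(j,2))
E
```

```text
[ 0.32  0.97 -0.3   0.97  0.26  1.24  0.14]
[ 0.31  1.13 -0.26  1.11  0.29  0.94  0.1 ]
[-0.44  0.77 -0.22  1.46  0.19  0.93 -0.64]
[-0.59  0.97  0.07  1.64 -0.11  0.54 -0.39]
[-0.11  0.93 -0.12  1.81  0.24  0.42 -0.33]
[ 0.02  1.03  0.64  0.98 -0.56  1.28 -2.51]
[ 0.    1.21  0.63  1.12 -0.7   1.02 -2.39]
[-0.03  1.07 -1.35  1.44  1.04  1.44  1.84]
[-0.89  1.1   0.72  1.65 -0.97  0.79 -2.78]
[-0.44  1.    0.53  1.82 -0.89  0.57 -2.4 ]
```

Using a = YAW. Next I grasp, lift and check.

Run:
```python
from h import *
Q=quat(YAW)
movep((*TR,.19),Q); movel((*TR,ZG),max_speed=.1)
grip(0.0,60); s=get_state(); print(s["finger_gap"],s["finger_force"],s["ft_force"],s["ee_pos"],s["clock"])
z0=s["ee_pos"][2]
movel((*TR,.2)); dwell(.3); s=get_state(); print(s["ft_force"],s["ee_pos"],s["clock"])
cv2.imwrite("pics/s2.png",snapshot("scene")[:,:,::-1])
```

```text
0.31237908860590213 58.27063527680366 [-0.03827073  0.37093285  3.25283902] [ 0.67443217 -0.1832336   0.0494815 ] 4.35
[-0.48015138  0.18540219 -3.34287873] [ 0.67422335 -0.18318128  0.19968591] 5.8083
```

View pics/s2.png

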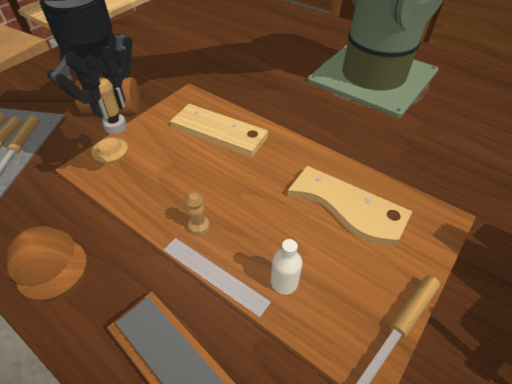

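It is held upright, with the foot at (114,125), and the spindle is untouched at (197,213). Now to the start of the edge, feeling for contact on the way in.

Run:
```python
from h import *
Q=quat(YAW); c,n=path(np.array([104.])); n3=world(n)[0]-O; n3/=np.linalg.norm(n3)
at=lambda off:world(c+n*off)[0]
movep((*at(32),.2),Q); movel((*at(32),.07)); movel((*at(32),ZG+.001),max_speed=.05); dwell(.3)
f0=get_state()["ft_force"]; print(f0,get_state()["clock"])
for off in (24,21,20,19,18,17,16,15,14,13,12):
    movel((*at(off),ZG+.001),max_speed=.03); dwell(.1); s=get_state(); d=s["ft_force"]-f0; print(off,round(d[:2]@n3,2),d.round(2),(s["ee_pos"]-[*at(off),ZG+.001]).round(4))
print(get_state()["clock"])
for k in("scene","top"): cv2.imwrite(f"pics/{k}3.png",snapshot(k)[:,:,::-1])
a=cv2.imread("pics/scene3.png")[140:290,290:490]; b=cv2.imread("pics/top3.png")[170:320,60:260]
cv2.imwrite("pics/c3.png",cv2.hconcat([cv2.resize(x,(400,300)) for x in(a,b)]))
```

```text
[-0.09086016  0.86464488 -2.90965584] 9.5083
24 -0.24 [-0.08 -0.35 -0.26] [0.0001 0.     0.0001]
21 -0.31 [-0.14 -0.38 -0.38] [0. 0. 0.]
20 0.56 [ 1.   -0.59 -0.04] [0. 0. 0.]
19 -0.75 [-0.05 -1.37  0.16] [0. 0. 0.]
18 -0.89 [-0.3  -1.24 -0.69] [0. 0. 0.]
17 -0.51 [ 0.16 -1.26 -0.54] [0. 0. 0.]
16 0.49 [ 0.72 -0.24 -0.05] [ 0. -0.  0.]
15 -0.37 [ 0.15 -0.98 -0.34] [ 0. -0.  0.]
14 1.12 [ 0.9   0.67 -1.01] [0. 0. 0.]
13 0.1 [ 0.49 -0.64 -0.39] [ 0. -0. -0.]
12 1.4 [1.62 0.01 0.23] [0. 0. 0.]
13.525
```

View pics/c3.png

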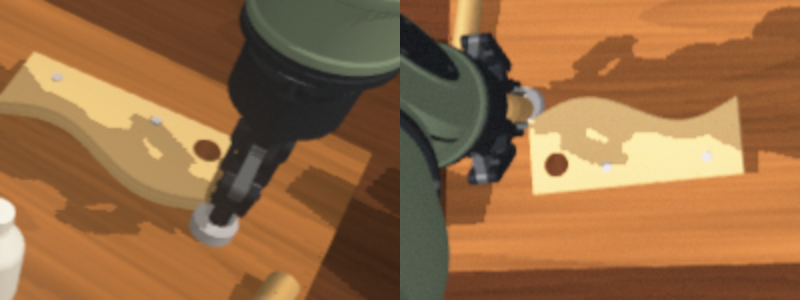

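Contact is made: the foot touches the edge beside the hole end, and the normal force rises to about 1.5–2 N at a 6 mm press. Tracing now.

Run:
```python
from h import *
c,n=path(np.r_[np.arange(103.,-105,-3),-105.])
th=np.linspace(np.arctan2(n[-1,1],n[-1,0]),np.arcsin(2/18),4)[1:]
c=np.r_[c,np.repeat(c[-1:],len(th),0)]; n=np.r_[n,np.c_[np.cos(th),np.sin(th)]]
W=world(c+12*n); N=world(n)-O; N/=np.linalg.norm(N,axis=1)[:,None]
F=[]
for w,k in zip(W,N):
    movel((*w,ZG+.001),max_speed=.03); f=get_state()["ft_force"]; F.append(f[:2]@k)
    if len(F)==36: cv2.imwrite("pics/mid.png",cv2.resize(snapshot("scene")[140:290,290:490,::-1],(400,300)))
F=np.array(F); print([round(x.mean(),2) for x in np.array_split(F,12)],F.std(),get_state()["clock"],get_state()["ft_force"],get_state()["finger_gap"])
cv2.imwrite("pics/end.png",cv2.resize(snapshot("scene")[110:260,230:430,::-1],(400,300)))
cv2.imwrite("pics/c4.png",cv2.hconcat([cv2.imread("pics/mid.png"),cv2.imread("pics/end.png")]))
```

```text
[np.float64(1.35), np.float64(1.29), np.float64(1.02), np.float64(1.07), np.float64(0.98), np.float64(0.65), np.float64(1.29), np.float64(0.91), np.float64(1.11), np.float64(1.41), np.float64(1.83), np.float64(1.05)] 0.5735919975991483 32.8333 [ 1.41981223  0.58497146 -3.15235618] 0.31344654100392394
```

View pics/c4.png

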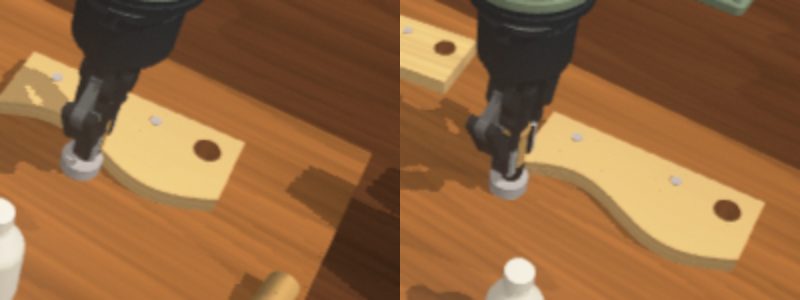

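The foot stays against the edge both mid-way and at the far end, and a normal force was present all along. Next I relax the neck, set the tracer down and release it.

Run:
```python
from h import *
c,_=path(np.array([-105.])); th=np.arcsin(2/18); n=np.array([[np.cos(th),np.sin(th)]])
w=world(c+18*n)[0]
movel((*w,ZG+.001),max_speed=.02); dwell(.2)
for dz in (.0005,0,-.0003,-.0006,-.0009,-.0012):
    movel((*w,ZG+dz),max_speed=.01); dwell(.1); f=np.mean([get_state()["ft_force"][2]]); print(dz,round(f,2))
    if f>1: break
grip(.62); dwell(.3); s=get_state(); print(s["finger_gap"],s["ft_force"])
movel((*w,.16),max_speed=.08)
movep((.45,-.25,.3),quat(YAW)); print(get_state()["clock"])
for k in("scene","top"): cv2.imwrite(f"pics/{k}5.png",snapshot(k)[:,:,::-1])
a=cv2.imread("pics/scene5.png")[100:250,170:370]; b=cv2.imread("pics/top5.png")[120:270,120:320]
cv2.imwrite("pics/c5.png",cv2.hconcat([cv2.resize(x,(400,300)) for x in(a,b)]))
```

```text
0.0005 -3.13
0 2.51
0.6190008370823618 [ 0.92188302 -0.23945868  0.79911159]
37.7667
```

View pics/c5.png

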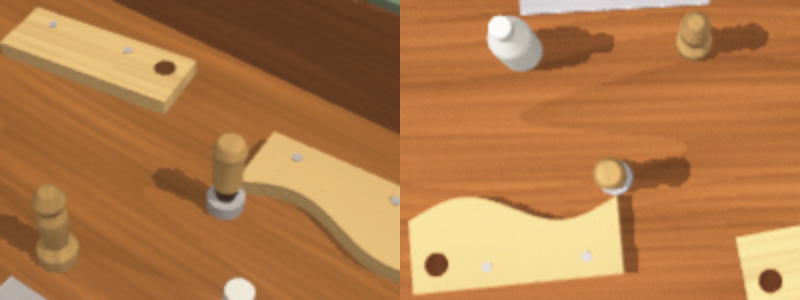

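The tracer stands upright at the far corner, right beside the edge. The spindle is still at about (267,138) in the top view, and the robot is clear of everything.

```bash
python3 -c "
from cell import *
print(job_done())"
```

```text
the job is handed in; nothing more can be done
None
```

The job is handed in: the tracer was run along the whole wavy edge from the hole end with its foot pressed against it, and it now stands upright at the far end beside the edge, with the spindle untouched.

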